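# Seat the burr carrier of an opened coffee grinder

## Robot

A 6-joint arm with a two-finger parallel gripper is mounted at the origin on a cart in front of the work surface, level with it; the furniture and walls round the work are solid. World frame = base frame: x ahead of the robot, y to its left, z up, the work surface at z = 0. Lengths are in m, angles in rad, forces in N, time in s.
With the tool pointing down it reaches from about 0.325 to 0.875 m from the base axis. Payload 4.4 kg.
Tool frame: the origin (TCP) lies on the centre line of the jaws, within the pads' length; the fingertips stand 19 mm ahead of it and the grasp point (between the pads) is the TCP; z points along the fingers, y is the line along which they close (so a half turn about z gives the same grasp; the last joint's range is limited). The gripper opens to 85 mm and grips with 20 to 120 N. Pads are 22 mm wide; open, the fingers measure 114 mm over their backs; the gripper's body (76 mm by 85 mm) begins 54 mm behind the grasp point. The pads swing forward as they close: fully open they stand 13 mm farther back than shut.
Start: joints at [1.153, 0.207, 1.542, -0, 1.393, -0.15], TCP at [0.152, 0.555, 0.228] pointing down, gripper open.
Joint ranges: [-2.73, 2.73], [-0.86, 2.22], [0.23, 2.46], [-1.11, 4.25], [0.08, 2.63], [-2.82, 2.82]. Speed limits (rad/s): [2.79, 2.79, 3.14, 3.14, 3.14, 3.14].

## Interface

Orientations are given as a unit quaternion [x, y, z, w].
In Python, from plant import move_to, move_l, goto_joints, ungrasp, close_gripper, dwell, solve_ik, sense, get_image, camera_info, PlanningError, job_done gives the robot as it stands. The module is installed in compiled form; this text tells all that it offers. Calls block until the motion is done:
- move_to(position, orientation): joint-space move of the TCP to a pose.
- move_l(position, rotation=None, velocity=0.15): straight line of the TCP; rotation=None keeps the orientation; velocity is the mean speed in m/s.
- goto_joints(angles): joint-space move.
- ungrasp() and close_gripper(): open the fingers fully, or close them until they stop; the grip force is fixed at half the most.
- dwell(seconds).
- solve_ik(position, orientation): joint angles nearest the present ones, or None.
- sense(): the state.
- get_image(name): name is "side" or "top" or "wrist"; returns the picture (400x640x3 uint8, red, green, blue); there is no depth.
- camera_info(name): a dict with "fx", "fy", "cx", "cy" (pixels), "R" (3x3) and "t" (3): a world point X has camera coordinates R X + t; the wrist camera has in their place "tool_from_camera" (4x4, takes a point from camera to tool coordinates, whose origin is the TCP and whose axes are the flange's). Camera axes: x right, y down, z forward; pixel columns grow to the right and rows downward; lengths in m; the calibration is good to about 2 mm. The wrist camera is an equidistant fisheye: a pixel r from the principal point sees the ray r / f radians off the axis. A picture is of the moment at which its call begins: read the wrist's pose just before it. camera_info takes no time and is no camera call.
A pose or a line that the arm cannot do raises PlanningError and nothing moves.
- job_done(): hands the job in; it is judged then, once.
The state is a dict: "time_s": time; "qpos": joint angles; "joint_velocities": joint speeds; "effort": joint torques, N m; "position": TCP position; "orientation": TCP orientation; "ft_force": force on the tool from outside, world axes, zero at the start; "wrist_torque": the same for the moment, N m; "grip_width": opening from 0.0 (shut) to 1.0 (fully open); "gripper_force": force on a finger pad.
Only numpy, scipy, OpenCV 4.12 (cv2) and the standard library are available. Lean on these libraries where they do the work, as an engineer would, in place of code of your own. Each camera call takes 0.05 s, during which the arm holds its last target. There are 200 camera calls.

## Task

The hopper is off the coffee grinder and its round burr carrier sits raised on the spindle. With the closed fingers, push the carrier round by one of its wings until the notch in its rim stands over the pin at the front of the grinder, then press the carrier straight down, fully home. Be gentle: only push and press, never grip or lift the carrier, leave the other things on the counter alone, and take the hand away at the end.

Things in the scene. Friction and masses are not known exactly. Their poses are not given: they have to be found in the camera images.
- grinder: The opened grinder head, fixed to the counter: a grey rounded block 150 x 130 mm with a dark round collar (radius 67 mm, flat top 58 mm above the counter) on it. Origin: centre of its underside, on the counter, on the spindle axis; z up; its -x side is the front, with the pin and a small black chute lip.
- pin_top (a point): Centre of the top of the upright steel locating pin, 10 mm in diameter, 57 mm from the spindle axis; the pin rises 7.5 mm above the collar's top. Just outside it a dark block 18 x 20 mm, as high as the pin, marks its place even while the carrier covers the pin.
- carrier: The burr carrier: an aluminium disc of radius 60 mm, 10 mm thick, captive on the upright spindle and free to turn without end either way (needs about 0.08 N m; it stays where it is left). Origin: centre of the disc's underside, on the spindle axis; z up. Its notch lies on its own -x side, its two wings on its +y and -y sides. Raised, the underside is 10 mm above the collar's top and clears the pin by 2.5 mm.
- notch (a point): The notch in the carrier's rim: 15 mm wide, cut from the rim (60 mm) inward to 47 mm; this point is on the notch's middle line, 57 mm from the axis, at the height of the disc's underside. It takes the pin with 2.5 mm to spare on each side.
- hub_top (a point): Centre of the flat top (radius 11 mm) of the round hub in the middle of the carrier (radius 15 mm at its foot), 20 mm above the disc's upper face: the place to press.
- wing_a (a point): Middle of the top of the wing on the carrier's +y side. Each wing is an upright rounded rib 12 mm thick, reaching radially from 23 to 53 mm from the axis and 18 mm above the disc's upper face; push against its flat side.
- wing_b (a point): The same on the wing at the carrier's -y side.
- carrier_drop (a joint): How far the carrier has been pressed down: 0 raised as at the start, 0.009 m fully home; stiff push fit that moves at about 5 N and stays where it is left; negative if it is pulled up. Off the notch the pin stops it at about 0.003.
- pitcher: Bystander: small steel milk pitcher, 72 x 120 x 85 mm, loose, left of the grinder. Origin: centre of its underside.
- cup: Bystander: white porcelain cup, 80 x 105 x 58 mm, loose, farther left. Origin: centre of its underside.
- shaker: Bystander: sugar shaker, 58 mm in diameter, 125 mm tall, loose, right of the grinder. Origin: centre of its underside.
Mind the look-alikes: they are no part of the job. Of the things like the grinder, leave any that is blue; of the rest the larger one is meant.

How it is judged:
On the way:
1. the notch has been turned over the pin (horizontal distance between notch and pin_top below 0.004 m), for 0.1 s.
At the end, for the whole second after the job is handed in: The carrier is pressed home (at least 7.5 of 9 mm), its notch round the pin (within 4 mm), at rest, and the pitcher, cup and shaker are within 15 mm of where they stood (value of joint carrier_drop above 0.0075 m and horizontal distance between notch and pin_top below 0.004 m and angular speed of carrier below 0.05 rad/s and distance of each of pitcher, cup, shaker from where it was at the start of the episode below 0.015 m); the robot touches nothing.
It fails at once if the carrier is pulled up more than 3 mm (value of joint carrier_drop below -0.003 m).
It fails at once if the carrier is gripped or forced: more than 35 N between it and the fingers (contact force between the fingers and carrier above 35 N).
It fails at once if a bystander is pushed more than 15 mm or tipped (distance of any of pitcher, cup, shaker from where it was at the start of the episode above 0.015 m or angle between any of pitcher, cup, shaker's own z axis and vertical above 0.4 rad).
It also fails if it takes over 48 s, if anything falls off the work surface, if the arm or the gripper's body presses on something with over 40 N, if the wrist force passes 120 N, or if a joint passes its speed limit or range.

## Working session

There is one attempt and no reset: what is moved stays moved. The work goes in short steps, each a Python script; the robot and the scene stay as the last script left them, time stands still between calls to the robot, and variables do not carry over. Pictures are saved under pics/ and viewed, at most 10 in all, crops included, and the job is handed in when it is done.

```bash
mkdir -p pics
python3 - <<'E'
from plant import *
import cv2
for n in("top","side"):
    cv2.imwrite(f"pics/{n}0.png",get_image(n)[:,:,::-1]); print(n,camera_info(n))
print(camera_info("wrist")); s=sense(); print(s["time_s"],s["orientation"],s["ft_force"])
E
```

```text
top {'fx': 516.3433828662146, 'fy': 516.3433828662146, 'cx': 323.26220037531743, 'cy': 193.3562867010017, 'R': array([[-1.71274624e-02, -9.99851379e-01, -1.96746265e-03],
       [-9.96321901e-01,  1.72321734e-02, -8.39387930e-02],
       [ 8.39602216e-02,  5.22567608e-04, -9.96468970e-01]]), 't': array([0.0502709 , 0.58761665, 1.55750879])}
side {'fx': 406.48230279816534, 'fy': 406.48230279816534, 'cx': 322.4165950698657, 'cy': 202.47348072533092, 'R': array([[ 0.93433785, -0.3563858 , -0.00138982],
       [-0.22239155, -0.57998851, -0.78368062],
       [ 0.27848657,  0.73253156, -0.62116242]]), 't': array([-0.53477293,  0.24075898,  1.08305317])}
{'fx': 309.70691628693146, 'fy': 309.70691628693146, 'cx': 320.3574940627728, 'cy': 199.48601347641895, 'tool_from_camera': array([[ 4.66009306e-04, -9.60468561e-01, -2.78388085e-01,
         7.19423646e-02],
       [ 9.99999878e-01,  4.93034413e-04, -2.70658288e-05,
         9.53282974e-04],
       [ 1.63250784e-04, -2.78388039e-01,  9.60468674e-01,
        -1.47228565e-01],
       [ 0.00000000e+00,  0.00000000e+00,  0.00000000e+00,
         1.00000000e+00]])}
0.1 [ 1.33011110e-01  9.91114010e-01 -9.93250696e-04 -2.79764250e-04] [ 0.80321923 -0.60884034 -0.3784138 ]
```

View pics/top0.png

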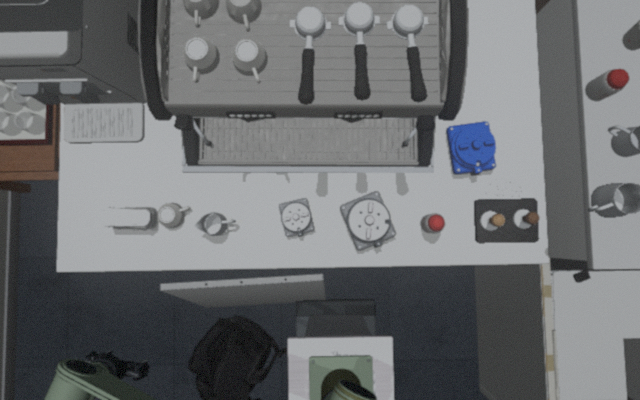

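View pics/side0.png

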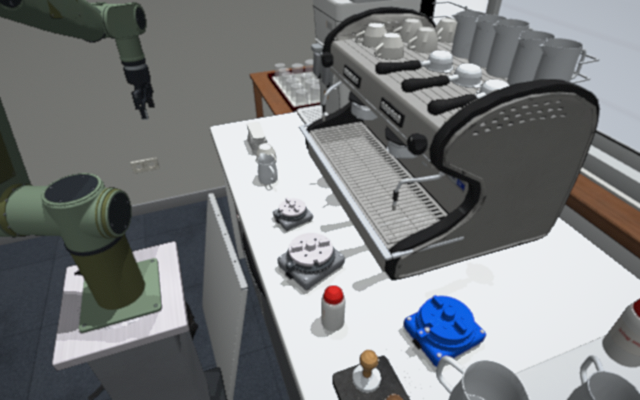

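Three candidates appear in the top view: blue at (472,148), small grey at (297,217) and large grey at (368,220). The larger non-blue one at (368,220) fits, so I'll enlarge it to confirm.

Run:
```python
import cv2
a=cv2.imread("pics/top0.png")[180:260,330:410]
cv2.imwrite("pics/c1.png",cv2.resize(a,(600,600)[:2],interpolation=cv2.INTER_CUBIC))
```

```text
(no output)
```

View pics/c1.png

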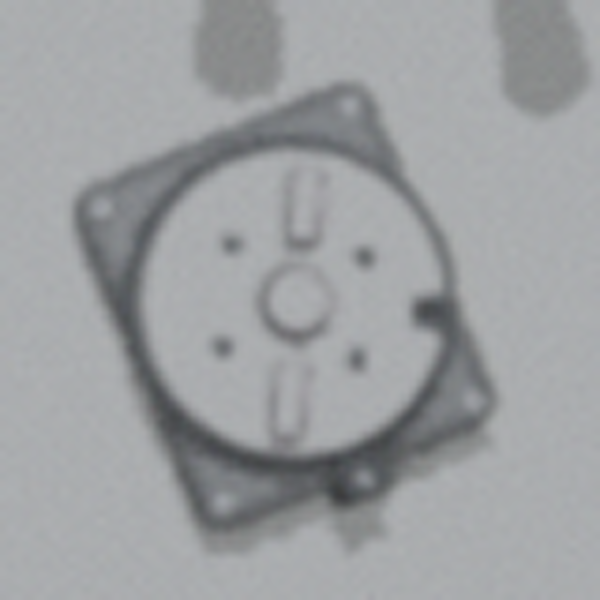

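The crop confirms the large grey head: hub at crop (297,303), notch at (432,312) and front block at (350,485). The wings are at (304,207) and (288,403). Next I'll take a closer look from above with the wrist camera.

```bash
cat > h.py <<'E'
from plant import *
import numpy as np, cv2
from scipy.spatial.transform import Rotation as Ro
def ray(name,u,v,z,pose=None):
    c=camera_info(name)
    if name!="wrist":
        d=c["R"].T@np.array([(u-c["cx"])/c["fx"],(v-c["cy"])/c["fy"],1]); o=-c["R"].T@c["t"]
    else:
        p=np.array([u-c["cx"],v-c["cy"]])/c["fx"]; th=np.hypot(*p); k=np.sin(th)/th
        T=c["tool_from_camera"]; R=Ro.from_quat(pose[1]).as_matrix()
        d=R@T[:3,:3]@np.array([p[0]*k,p[1]*k,np.cos(th)]); o=R@T[:3,3]+pose[0]
    return o+d*(z-o[2])/d[2]
def down(yaw): # tool z down, tool x at world angle yaw
    return Ro.from_matrix(np.array([[np.cos(yaw),np.sin(yaw),0],[np.sin(yaw),-np.cos(yaw),0],[0,0,-1]])).as_quat()
def shot(fn):
    s=sense(); im=get_image("wrist"); cv2.imwrite(fn,im[:,:,::-1]); np.savez(fn+".npz",p=s["position"],q=s["orientation"]); return s
E
python3 - <<'E'
from h import *
f=lambda x,y,z:ray("top",330+x/7.5,180+y/7.5,z)
h=f(297,303,.098); n=f(432,312,.07); b=f(350,485,.065)
print(h,n,b)
for w in (f(304,207,.096),f(288,403,.096)): print(w)
print(ray("top",433,223,.12), Ro.from_quat(sense()["orientation"]).as_matrix()[:,0])
close_gripper()
for yaw in (np.pi,0):
    q=down(yaw); print(yaw,solve_ik([h[0]+.07*(1 if yaw else -1),h[1],.25],q))
for a in(0,-90,180,90,-45,135):print(a,solve_ik([h[0],h[1],.102],down(np.radians(a))))
q=down(np.pi); P=[h[0]+.08,h[1],.25]
move_to(P,q); dwell(.2)
s=shot("pics/w1.png"); print(s["time_s"],s["position"],s["grip_width"])
a=cv2.imread("pics/w1.png"); cv2.imwrite("pics/w1b.png",cv2.resize(a,(800,500),interpolation=cv2.INTER_CUBIC))
E
```

```text
[ 0.50096457 -0.09329692  0.098     ] [ 0.49734367 -0.14897901  0.07      ] [ 0.42983625 -0.11535377  0.065     ]
[ 0.53829339 -0.09711685  0.096     ]
[ 0.46237921 -0.0890323   0.096     ]
[ 0.48974061 -0.27270432  0.12      ] [-9.64615933e-01  2.63658905e-01  2.90329780e-04]
3.141592653589793 [-3.11524284e-01  1.97436321e-01  1.50561541e+00 -4.44089210e-16
  1.43854092e+00 -1.88232061e+00]
0 [-4.09949230e-01 -1.06299924e-01  1.82236837e+00 -4.44089210e-16
  1.42552420e+00  1.16084710e+00]
0 [-3.54102076e-01  2.12726851e-01  1.81715516e+00 -4.44089210e-16
  1.11171064e+00  1.21669425e+00]
-90 [-3.54102076e-01  2.12726851e-01  1.81715516e+00 -4.44089210e-16
  1.11171064e+00  2.78749058e+00]
180 [-3.54102076e-01  2.12726851e-01  1.81715516e+00 -4.44089210e-16
  1.11171064e+00 -1.92489840e+00]
90 [-3.54102076e-01  2.12726851e-01  1.81715516e+00 -4.44089210e-16
  1.11171064e+00 -3.54102076e-01]
-45 [-3.54102076e-01  2.12726851e-01  1.81715516e+00 -4.44089210e-16
  1.11171064e+00  2.00209241e+00]
135 [-3.54102076e-01  2.12726851e-01  1.81715516e+00 -4.44089210e-16
  1.11171064e+00 -1.13950024e+00]
3.8083 [ 0.58103241 -0.09266913  0.2499876 ] -0.0002364102464008518
```

View pics/w1b.png

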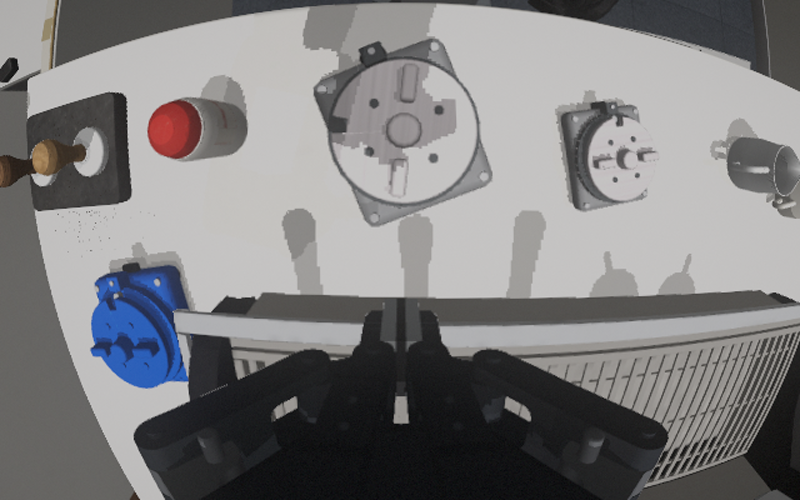

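The wrist view shows, in 800-px coordinates, hub (404,130), notch (338,125), block (372,50) and wings (409,82) and (398,179). The corner holes are at (436,47), (322,91), (375,217) and (481,180).

Run:
```python
from h import *
d=np.load("pics/w1.png.npz"); pose=(d["p"],d["q"])
f=lambda x,y,z:ray("wrist",x/1.25,y/1.25,z,pose)
h=f(404,130,.098); n=f(337,125,.073); b=f(372,49,.0655); w=[f(409,82,.096),f(398,179,.096)]
ang=lambda v:np.degrees(np.arctan2(v[1],v[0]))
print(h,n,b,w); print("notch",ang(n-h),np.linalg.norm((n-h)[:2]),"block",ang(b-h),np.linalg.norm((b-h)[:2]),"wing",ang(w[0]-w[1]))
c=[f(*p,.045) for p in((436,47),(322,91),(375,217),(481,180))]
print("mean",np.mean(c,0),[ang(c[i]-c[j]) for i,j in((0,1),(3,2),(0,3),(1,2))])
```

```text
[ 0.50152776 -0.08881699  0.098     ] [ 0.49584037 -0.14423847  0.073     ] [ 0.42953087 -0.11562012  0.0655    ] [array([ 0.46376275, -0.0850513 ,  0.096     ]), array([ 0.5397127 , -0.09336766,  0.096     ])]
notch -95.85922089591801 0.055712536907308784 block -159.58061419925968 0.0768242182495222 wing 173.75112437324088
mean [ 0.5024759  -0.08857642  0.045     ] [np.float64(111.35607626663241), np.float64(109.9283733902353), np.float64(-160.79879045297218), np.float64(-158.03978328339883)]
```

```bash
cat >> h.py <<'E'
C=np.array([.502,-.0885])
def fp(wing,tan,z,r=.040): # finger pose beside wing
    a=np.radians(wing); p=C+np.array([np.cos(a)*r-np.sin(a)*tan, np.sin(a)*r+np.cos(a)*tan])
    return [*p,z],down(a+np.pi/2)
E
python3 - <<'E'
from h import *
p,q=fp(-6,.029,.16); move_to(p,q)
p,q=fp(-6,.029,.102); move_l(p,q,.1)
f0=sense()["ft_force"]; print(f0)
p,q=fp(-6,.017,.102); move_l(p,q,.03)
for w in np.arange(-12,-61,-6):
    p,q=fp(w,.017,.102); move_l(p,q,.06); 
    print(w,(sense()["ft_force"]-f0).round(1))
s=shot("pics/w2.png"); print(s["time_s"],s["position"])
a=cv2.imread("pics/w2.png"); cv2.imwrite("pics/w2b.png",cv2.resize(a,(800,500),interpolation=cv2.INTER_CUBIC))
E
```

```text
[-0.07109176 -0.29318322  0.53009101]
-12 [-0.1  0.1 -0.7]
-18 [ 1.6  0.5 -0.7]
-24 [ 0.6  1.  -0.4]
-30 [ 0.7  0.6 -0.5]
-36 [0.7 0.1 0. ]
-42 [-0.2  0.8  0.5]
-48 [ 0.8  0.8 -0.6]
-54 [ 0.5 -0.8 -0.7]
-60 [0.5 0.6 0.1]
8.975 [ 0.5367811  -0.11447175  0.10200553]
```

View pics/w2b.png

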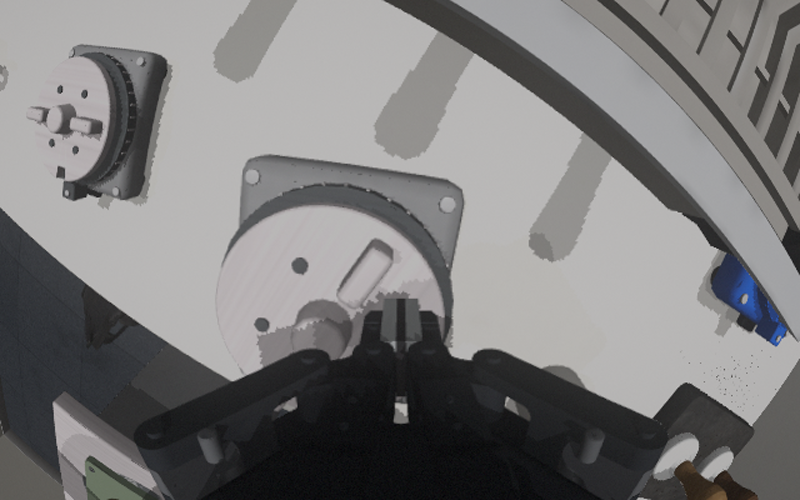

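Run:
```python
from h import *
d=np.load("pics/w2.png.npz"); pose=(d["p"],d["q"])
f=lambda x,y,z:ray("wrist",x/1.25,y/1.25,z,pose)
for z in(.078,.098): print("hub",f(320,328,z))
for z in(.096,): print("wing ends",f(347,300,z),f(386,246,z))
print("finger",f(400,305,.083),f(400,305,.1))
R=Ro.from_quat(pose[1]).as_matrix(); print(R[:,0],R[:,2])
c=[f(*p,.045) for p in((252,177),(447,204))];print(c)
cv2.imwrite("pics/s2.png",cv2.resize(get_image("side")[:,:,::-1][200:300,250:375],(800,640)[:1]+(600,),interpolation=cv2.INTER_CUBIC))
```

```text
hub [ 0.49797464 -0.0884133   0.078     ]
hub [ 0.50960286 -0.08714546  0.098     ]
wing ends [ 0.52728137 -0.09151277  0.096     ] [ 0.55702436 -0.09414452  0.096     ]
finger [ 0.5318359  -0.11547439  0.083     ] [ 0.53855455 -0.11159708  0.1       ]
[8.63860976e-01 5.03730269e-01 1.75441069e-04] [ 7.40774884e-05  2.21246210e-04 -9.99999973e-01]
[array([ 0.54047248, -0.01547034,  0.045     ]), array([ 0.58035898, -0.11625638,  0.045     ])]
```

View pics/s2.png

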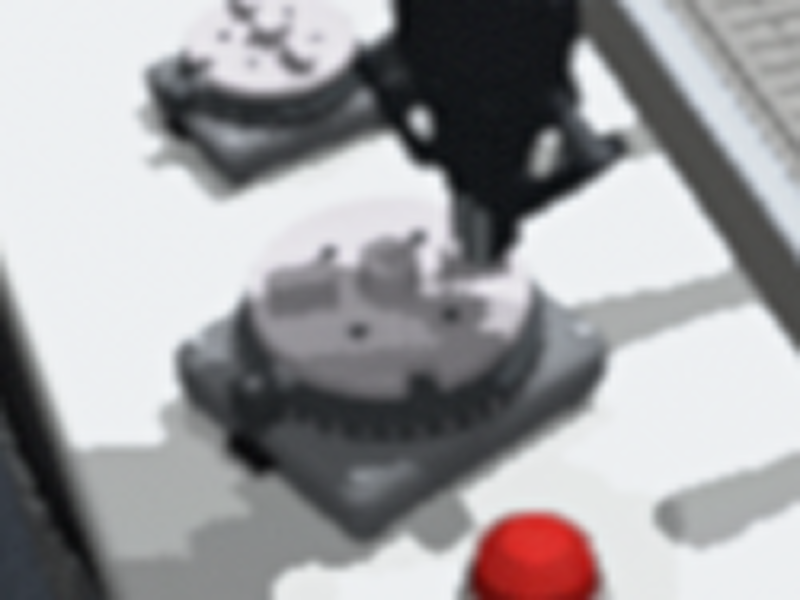

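The finger swept across above the wing without moving it: the wing is still at about -6° and no force was felt. The real fingertip height therefore differs from what I assumed. I'll probe the disc gently on the starting side of the wing.

Run:
```python
from h import *
p=list(sense()["position"]); p[2]=.13; move_l(p)
p,q=fp(-6,.029,.13); move_l(p,q,.12); p[2]=.102; move_l(p,q,.08); dwell(.2)
f=lambda:np.mean([sense()["ft_force"] for _ in range(1)],0)
f0=f()
for z in np.arange(.100,.070,-.001):
    p[2]=z; move_l(p,None,.03); dwell(.05); d=f()-f0; s=sense(); print(round(z,4),s["position"][2].round(4),d.round(1))
    if d[2]>3: break
p[2]+=.005; move_l(p,None,.05)
print(sense()["time_s"])
```

```text
0.1 0.1 [ 0.4  0.1 -0.3]
0.099 0.099 [-0.2  0.2  0.1]
0.098 0.0979 [-0.4 -0.3 -0.4]
0.097 0.0969 [0.7 0.1 0.6]
0.096 0.0959 [-0.1 -0.1 -0.1]
0.095 0.0949 [ 0.5 -0.7  0.2]
0.094 0.0939 [-0.3  0.1 -0.2]
0.093 0.0929 [ 0.2  0.2 -0.3]
0.092 0.0919 [ 0.5 -0.   0.7]
0.091 0.0909 [-0.7 -0.2  0.6]
0.09 0.0899 [0.4 0.3 0.3]
0.089 0.0889 [ 0.7  0.3 -1. ]
0.088 0.0879 [ 1.4 -0.4  0.8]
0.087 0.0869 [-0.4  0.1  0.1]
0.086 0.086 [ 0.3 -0.1 -0. ]
0.085 0.085 [-0.3  0.1  0.2]
0.084 0.0839 [-0.1 -0.3  0.7]
0.083 0.0829 [-1.1 -1.  -0.7]
0.082 0.082 [ 0.1  0.2 -0.4]
0.081 0.0809 [ 0.  -0.6  0.1]
0.08 0.08 [-0.2 -0.3 -0.3]
0.079 0.079 [ 0.2  0.4 -0.1]
0.078 0.0779 [-0.  -0.5  0. ]
0.077 0.0769 [ 0.2 -0.  -0. ]
0.076 0.076 [ 0.2 -0.5 -0.4]
0.075 0.0749 [-0.6  0.4 -0.4]
0.074 0.0743 [ 0.6 -1.4  2. ]
0.073 0.0734 [-0.7  0.9  4.3]
19.85
```

The disc contact is at TCP z≈0.074, so I'll push at 0.079.

Run:
```python
from h import *
p,q=fp(-6,.029,.079); move_l(p,q,.1)
f0=sense()["ft_force"]
p,q=fp(-6,.017,.079); move_l(p,q,.04)
for w in np.arange(-14,-63,-8):
    p,q=fp(w,.017,.079); move_l(p,q,.06); 
    print(w,(sense()["ft_force"]-f0).round(1))
s=shot("pics/w3.png"); print(s["time_s"],s["position"])
a=cv2.imread("pics/w3.png")[100:300,120:440]; b=get_image("top")[:,:,::-1]; cv2.imwrite("pics/t3.png",b)
b=cv2.resize(b[180:260,330:410],(400,400),interpolation=cv2.INTER_CUBIC)
cv2.imwrite("pics/w3b.png",np.hstack([cv2.resize(a,(400,250)),b[:250]*0]) if 0 else np.hstack([cv2.copyMakeBorder(cv2.resize(a,(400,250)),0,150,0,0,0),b]))
```

```text
-14 [-0.1  0.6  0.5]
-22 [0.2 0.8 0.9]
-30 [1.2 1.1 0.7]
-38 [1.1 0.5 0.9]
-46 [1.1 0.3 1.7]
-54 [-0.2  0.5  0.9]
-62 [1.5 0.6 1.8]
22.5917 [ 0.5356344  -0.11578991  0.07899315]
```

View pics/w3b.png

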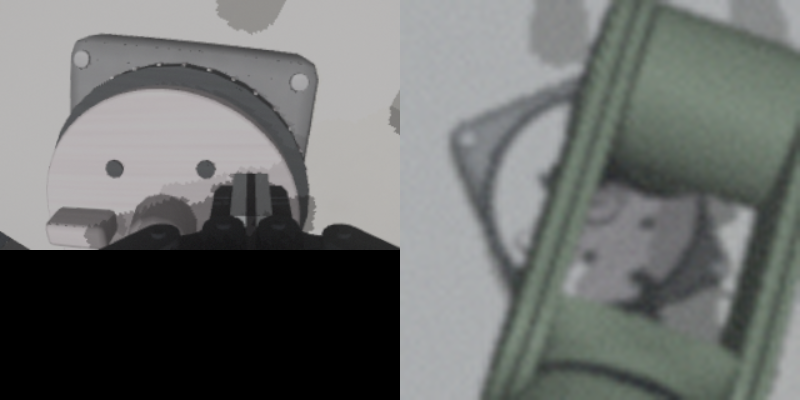

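The carrier has turned. The left crop shows disc holes at (115,168) and (206,168) and base holes at (81,59) and (300,82), and from these I can get the remaining angle.

Run:
```python
from h import *
d=np.load("pics/w3.png.npz"); pose=(d["p"],d["q"])
f=lambda x,y,z:ray("wrist",120+x/1.25,100+y/1.25,z,pose)
ang=lambda v:np.degrees(np.arctan2(v[1],v[0]))
a=f(115,168,.078);b=f(206,168,.078); c=f(81,59,.045); e=f(300,82,.045)
print("holes",a,b,ang(b-a),"base",c,e,ang(e-c),np.linalg.norm(e-c))
# same features in w1: disc holes & base holes
d=np.load("pics/w1.png.npz"); pose=(d["p"],d["q"])
g=lambda x,y,z:ray("wrist",x/1.25,y/1.25,z,pose)
print("w1 holes",ang(g(374,103,.078)-g(370,151,.078)),ang(g(439,110,.078)-g(433,158,.078)),ang(g(375,217,.045)-g(481,180,.045)))
```

```text
holes [ 0.51421047 -0.05913111  0.078     ] [ 0.53392615 -0.09411188  0.078     ] -60.593750790730326 base [ 0.54062264 -0.0151767   0.045     ] [ 0.58058397 -0.11680263  0.045     ] -68.5342627940398 0.10920044157471782
w1 holes 175.0718617442309 173.4825964616963 -70.05456595788993
```

Run:
```python
from h import *
p,q=fp(-70.0,.017,.079); move_l(p,q,.05); dwell(.1)
p,q=fp(-70,.027,.079); move_l(p,q,.1)
p[2]=.16; move_l(p,q,.2)
move_to([.575,-.0885,.17],down(np.pi)); dwell(.1)
s=shot("pics/w4.png"); print(s["time_s"],s["position"])
a=cv2.imread("pics/w4.png")[0:190,180:460]; cv2.imwrite("pics/w4b.png",cv2.resize(a,None,fx=2.8,fy=2.8,interpolation=cv2.INTER_CUBIC))
```

```text
26.3083 [ 0.57492946 -0.08851917  0.16988743]
```

View pics/w4b.png

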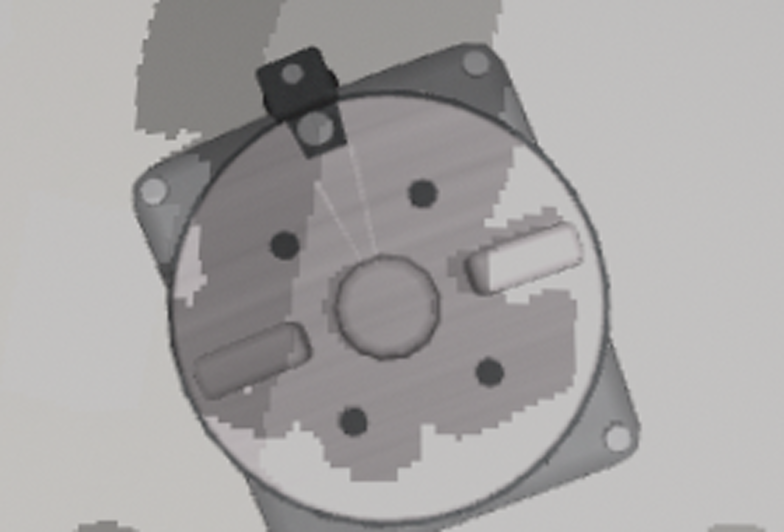

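The view shows the pin at (316,127) centred in the notch, whose inner corners are (305,158) and (345,143). The line from the hub (388,307) passes through both. Now I'll press the hub.

Run:
```python
from h import *
d=np.load("pics/w4.png.npz"); pose=(d["p"],d["q"])
h=ray("wrist",180+388/2.8,307/2.8,.098,pose); print(h)
p=[h[0],h[1],.115]; q=down(np.pi)
move_l(p,q,.15); p[2]=.097; move_l(p,q,.08); dwell(.1); f0=sense()["ft_force"][2]
for z in np.arange(.095,.077,-.001):
    p[2]=z; move_l(p,None,.03); s=sense(); d=s["ft_force"][2]-f0
    print(round(z,4),s["position"][2].round(4),round(d,1))
    if d>18: break
print(s["time_s"])
```

```text
[ 0.50151198 -0.0885429   0.098     ]
0.095 0.0951 -0.2
0.094 0.094 -0.0
0.093 0.0933 0.7
0.092 0.0923 4.3
0.091 0.0912 3.9
0.09 0.0901 2.6
0.089 0.089 3.5
0.088 0.088 2.6
0.087 0.087 2.7
0.086 0.086 2.9
0.085 0.0853 5.1
0.084 0.0852 10.9
0.083 0.0851 16.7
0.082 0.085 21.8
31.0917
```

The carrier travelled from about 0.094 to 0.085 and then met a firm stop, so it is home. I'll retract, check and hand in.

Run:
```python
from h import *
p=list(sense()["position"]); p[2]=.12; move_l(p,None,.06)
move_l([.575,-.0885,.17],None,.15); dwell(.1)
s=shot("pics/w5.png"); print(s["time_s"])
a=cv2.imread("pics/w5.png")[0:190,180:460]; cv2.imwrite("pics/w5b.png",cv2.resize(a,None,fx=2.8,fy=2.8,interpolation=cv2.INTER_CUBIC))
```

```text
32.7167
```

View pics/w5b.png

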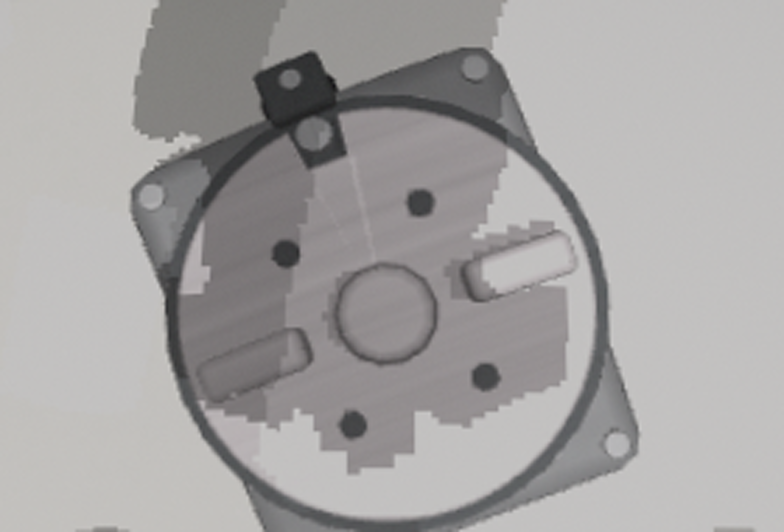

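The disc now sits lower, smaller inside the collar ring, with the pin at (313,133) inside the notch. Handing in.

```bash
python3 -c "
from plant import *
print(job_done())"
```

```text
the job is handed in; nothing more can be done
None
```

I turned the carrier until its notch stood over the pin, pressed it down to a firm stop after about 9 mm, took the hand away, and handed the job in at about 33 s; no verdict was returned.

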